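# Close up the disks in the index tub with the sliding divider

### The arm

A 6-joint arm with a two-finger parallel gripper is mounted at the origin on the work surface. World frame = base frame: x ahead of the robot, y to its left, z up, the work surface at z = 0. Lengths are in m, angles in rad, forces in N, time in s.
With the tool pointing down it reaches from about 0.35 to 0.875 m from the base axis. Payload 4.2 kg.
Tool frame: the origin (TCP) lies on the centre line of the jaws, within the pads' length; the fingertips stand 14 mm ahead of it and the grasp point (between the pads) lies 5 mm behind it; z points along the fingers, x is the direction in which the jaws open and shut, and the axes are right-handed (so a half turn about z gives the same grasp; the last joint's range is limited). The gripper opens to 87 mm and grips with 3 to 60 N. Pads are 19 mm wide; open, the fingers measure 117 mm over their backs; the gripper's body (75 mm by 190 mm) begins 51 mm behind the grasp point.
Start: joints at [1.594, 0.385, 0.008, 0, -1.194, -0.259], TCP at [0.146, 0.608, 0.205] pointing down, gripper open.
Joint ranges: [-3.14, 3.14], [-1.21, 2.06], [-1.07, 1.41], [-3.16, 2.05], [-2.99, -0.16], [-3.1, 3.1]. Speed limits (rad/s): [2.79, 2.79, 3.14, 3.14, 3.14, 3.14].

### API

Orientations are given as a unit quaternion [x, y, z, w].
In Python, from bench import bot gives the robot as it stands. Calls block until the motion is done:
- bot.move_pose(position, orientation): joint-space move of the TCP to a pose.
- bot.move_straight(position, frame=None, velocity=0.15): straight line of the TCP; frame=None keeps the orientation; velocity is the mean speed in m/s.
- bot.goto_joints(angles): joint-space move.
- bot.open() and bot.gripper_close(grip_force=None): open the fingers fully, or close them until they stop; grip_force is the grip in N (None keeps the last).
- bot.pause(seconds).
- bot.inverse_kinematics(position, orientation): joint angles nearest the present ones, or None.
- bot.sense(): the state.
- bot.read_camera(name): name is "scene" or "side" or "wrist"; returns the picture (420x560x3 uint8, blue, green, red); there is no depth.
- bot.camera_model(name): a dict with "mtx" (3x3 intrinsics, pixels), "T" (4x4, takes a point from camera to world coordinates). Camera axes: x right, y up, looking along -z (the intrinsics and any distortion apply to the point x, -y, -z); pixel columns grow to the right and rows downward; lengths in m; the calibration is good to about 2 mm. A picture is of the moment at which its call begins: read the wrist's pose just before it. camera_model takes no time and is no camera call; for the wrist camera it gives the pose at the moment of the call.
A pose or a line that the arm cannot do raises bot.MotionError and nothing moves.
- bot.hand_in(): hands the job in, once; it reports no verdict.
The state is a dict: "t": time; "joint_positions": joint angles; "qd": joint speeds; "joint_torque": joint torques, N m; "tool_pos": TCP position; "tcp_rot": TCP orientation; "contact_force": force on the tool from outside, world axes, zero at the start; "wrist_torque": the same for the moment, N m; "opening": opening from 0.0 (shut) to 1.0 (fully open).
Only numpy, scipy, OpenCV 4.12 (cv2) and the standard library are available. Lean on these libraries where they do the work, as an engineer would, in place of code of your own. Each camera call takes 0.05 s, during which the arm holds its last target.

### The job

Three orange disks are slumped against the backstop in the beige index tub. With your fingertips behind the sliding divider, push it along its rail until the disks stand upright and snug between divider and backstop, without ramming them, then take your hand away. Do not pinch the divider, touch the disks themselves or disturb the copper lug and the ceramic post.

Things in the scene. Friction and masses are not known exactly. Their poses are not given: they have to be found in the camera images.
- tub: Beige open-topped plastic tub, fixed: 158 mm along its x, 238 mm along y, walls 60 mm high, walls and floor 5 mm thick. Origin: centre of its underside on the desk; z up. A steel rail, 8 mm thick, runs along y outside its +x long wall (x = +90 mm, 66 mm above the desk, end brackets up to 75 mm); the divider slides on it.
- divider (a joint): Travel (m) of the sliding divider towards tub +y, 0 to 0.19; about 2 N of friction, stays where left, no spring. Upright plate across the tub, 136 mm wide (tub x, centred), 9 mm thick, 7 to 150 mm above the desk. Back (slate-blue, tub -y side, where it is pushed) at tub y = -0.099 + value; disk side (white) at -0.090 + value. An arm joins its +x edge to a dark carriage on the rail.
- divider_push (a point): Point on the back (-y) surface of the divider, mid-width, 125 mm above the desk (25 mm below its top edge): a good place to push towards the tub's +y. Moves with the divider; its axes are the tub's.
- divider_front (a point): Point on the white disk-side (+y) surface of the divider, mid-width, 50 mm above the desk. The white facing is not to be touched by hand. Moves with the divider; its axes are the tub's.
- backstop: Beige-brown upright plate fixed in the tub towards its +y end, 140 mm wide (tub x), 6 mm thick (y), 85 mm high; its place along tub y differs each time. Origin: mid-thickness, on the tub floor (5 mm above the desk); axes as the tub's. The disks lean on its face at y = -3 mm; with all three packed upright the divider's disk side is at about y = -21 mm in its frame.
- disk_a: The one nearest the backstop of three orange 5.25-inch disks in stiff square cases, 134 x 134 mm, 6 mm thick (its y), about 45 g. Loose, standing on edge on the tub floor, at first leaning about 20 degrees with the top towards tub +y, over the backstop. Origin: centre of its lower edge face; its z runs up the case.
- disk_b: The middle one of three orange 5.25-inch disks in stiff square cases, 134 x 134 mm, 6 mm thick (its y), about 45 g. Loose, standing on edge on the tub floor, at first leaning about 20 degrees with the top towards tub +y, over the backstop. Origin: centre of its lower edge face; its z runs up the case.
- disk_c: The one nearest the divider of three orange 5.25-inch disks in stiff square cases, 134 x 134 mm, 6 mm thick (its y), about 45 g. Loose, standing on edge on the tub floor, at first leaning about 20 degrees with the top towards tub +y, over the backstop. Origin: centre of its lower edge face; its z runs up the case.
- ground_lug: Loose copper ground lug lying on the desk beyond the tub's -y end, about 54 mm long (its x), 20 mm wide, 20 mm high. Origin: on its underside, near mid-length. Leave alone.
- insulator_post: Loose grey ribbed ceramic post standing on the desk beyond the tub's -y end, 36 mm diameter, 60 mm high. Origin: centre of its underside. Leave alone.
Mind the look-alikes: they are no part of the job. Leave any pink or yellow look-alike of the disk_b alone.

How it is judged:
By the outcome, as a careful person would: the job done as asked, in the order asked, and still so for the second after the job is handed in, with the robot touching nothing.
It also fails if it takes over 37 s, if anything falls off the work surface, if the arm or the gripper's body presses on something with over 40 N, if the wrist force passes 120 N, or if a joint passes its speed limit or range.

## Working session

There is one attempt and no reset: what is moved stays moved. The work goes in short steps, each a Python script; the robot and the scene stay as the last script left them, time stands still between calls to the robot, and variables do not carry over. Pictures are saved under pics/ and viewed, and the job is handed in when it is done.

```bash
ls; mkdir -p pics; python3 - <<'E'
from bench import bot
import cv2
s=bot.sense();print(s)
for n in("scene","side","wrist"):
    m=bot.camera_model(n);print(n,m)
    cv2.imwrite(f"pics/{n}0.png",bot.read_camera(n))
E
```

```text
pics
{'t': 0.0, 'joint_positions': array([ 1.59359865e+00,  3.85543655e-01,  6.64524241e-03, -5.03570279e-04,
       -1.19397873e+00, -2.58594235e-01]), 'qd': array([ 0.00151214,  0.00044191, -0.00010769,  0.00015676,  0.00069729,
        0.00048404]), 'joint_torque': array([ 1.28512344e-03, -3.90668321e+01,  1.87403244e+01,  4.21974778e+00,
        1.09745236e-02, -1.96849583e-04]), 'tool_pos': array([0.14584403, 0.60709965, 0.20377434]), 'tcp_rot': array([-6.18952918e-01,  7.85427367e-01, -6.90937084e-04, -8.12290947e-04]), 'contact_force': array([-0.4773157 ,  0.68359504, -0.94955262]), 'wrist_torque': array([ 0.07133802, -0.07293732, -0.01513548]), 'opening': 1.0016820588390964}
scene {'mtx': array([[441.43666436,   0.        , 275.36530806],
       [  0.        , 441.43666436, 207.39591686],
       [  0.        ,   0.        ,   1.        ]]), 'T': array([[-0.06643948, -0.87694628,  0.47597376,  1.02386365],
       [ 0.99773225, -0.06354193,  0.02219859,  0.04409574],
       [ 0.01077732,  0.47636924,  0.87917928,  0.8381955 ],
       [ 0.        ,  0.        ,  0.        ,  1.        ]])}
side {'mtx': array([[394.94686576,   0.        , 275.66343605],
       [  0.        , 394.94686576, 213.94494557],
       [  0.        ,   0.        ,   1.        ]]), 'T': array([[-0.99537047,  0.05330515, -0.07997623,  0.553948  ],
       [-0.09580121, -0.61718515,  0.7809639 ,  0.56972465],
       [-0.00773075,  0.78501022,  0.61943457,  0.52581317],
       [ 0.        ,  0.        ,  0.        ,  1.        ]])}
wrist {'mtx': array([[328.76243279,   0.        , 280.43082427],
       [  0.        , 328.76243279, 203.93740999],
       [  0.        ,   0.        ,   1.        ]]), 'T': array([[-0.23418808,  0.93320711,  0.27254438,  0.22187312],
       [-0.9721888 , -0.22543316, -0.06347297,  0.58926109],
       [ 0.00220711, -0.2798292 ,  0.96004726,  0.38424044],
       [ 0.        ,  0.        ,  0.        ,  1.        ]])}
```

View pics/scene0.png

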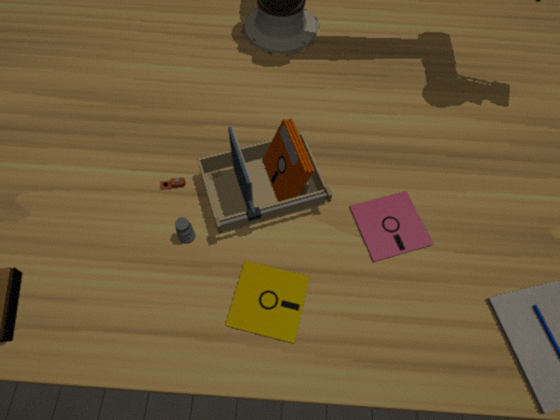

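View pics/side0.png

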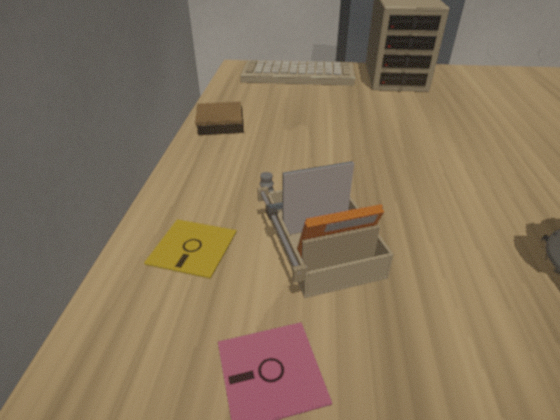

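View pics/wrist0.png

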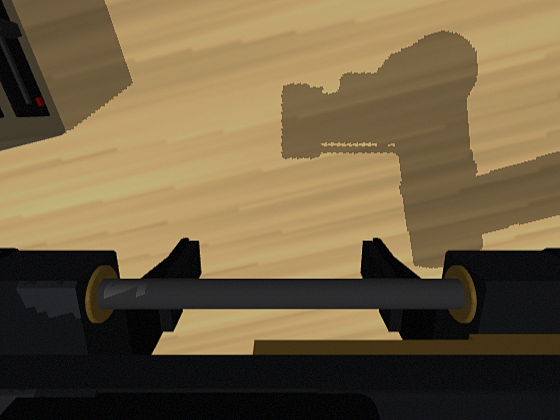

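The scene view shows the tub at px (200–330, 135–230), with the divider at about (240, 170). The three orange disks lean at about (285, 160), and the flat pink (390, 225) and yellow (268, 300) look-alikes lie outside the tub. The lug is at (172, 184) and the post at (184, 230). The side view shows the tub from its +y end. The wrist view shows only the desk.

```bash
python3 - <<'E'
import cv2
a=cv2.imread("pics/scene0.png")[110:250,150:345];cv2.imwrite("pics/sc_crop.png",cv2.resize(a,None,fx=4,fy=4,interpolation=cv2.INTER_CUBIC))
a=cv2.imread("pics/side0.png")[155:305,245:405];cv2.imwrite("pics/si_crop.png",cv2.resize(a,None,fx=4,fy=4,interpolation=cv2.INTER_CUBIC))
E
```

```text
(no output)
```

View pics/sc_crop.png

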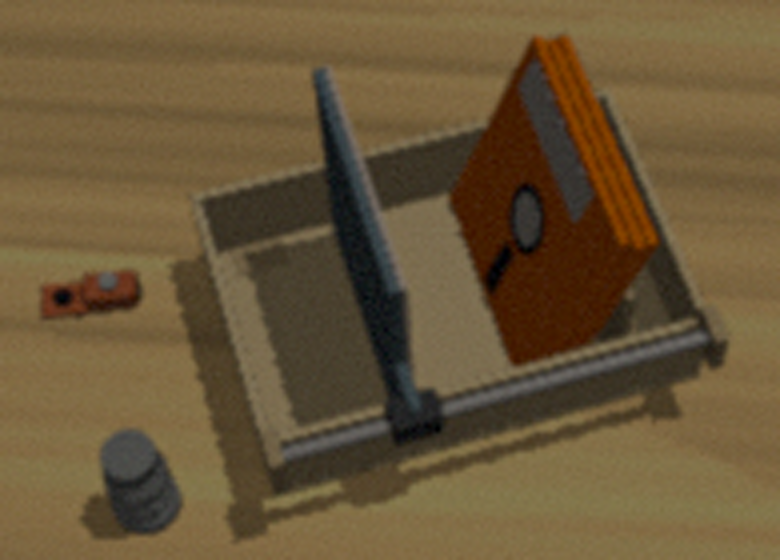

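View pics/si_crop.png

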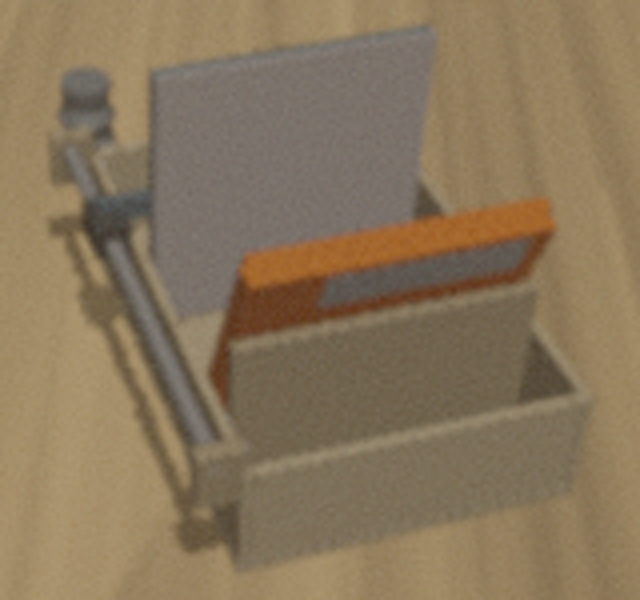

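```bash
cat > h.py <<'E'
import numpy as np, cv2
def ray(m,px):
    K=m["mtx"];T=m["T"]
    d=np.array([(px[0]-K[0,2])/K[0,0],-(px[1]-K[1,2])/K[1,1],-1.])
    return T[:3,3],T[:3,:3]@d
def onz(m,px,z):
    o,d=ray(m,px);return o+d*(z-o[2])/d[2]
def proj(m,P):
    T=m["T"];c=T[:3,:3].T@(np.asarray(P)-T[:3,3]);K=m["mtx"]
    return np.array([K[0,2]+K[0,0]*c[0]/-c[2],K[1,2]-K[1,1]*c[1]/-c[2]])
E
python3 - <<'E'
from bench import bot
from h import *
sc=bot.camera_model("scene");si=bot.camera_model("side")
S=lambda u,v:(150+u/4-.375,110+v/4-.375); D=lambda u,v:(245+u/4-.375,155+v/4-.375)
for n,m,p,z in[("tub -x-y",sc,S(194,197),.06),("tub -x+y",sc,S(608,97),.06),("tub -x+y side",si,D(590,400),.06),("tub +x+y side",si,D(243,472),.06),
 ("bs +x",si,D(232,345),.09),("bs -x",si,D(537,288),.09),
 ("div -x white si",si,D(435,32),.15),("div +x white si",si,D(153,74),.15),
 ("div -x back sc",sc,S(315,70),.15),("div -x white sc",sc,S(330,70),.15),("div +x back sc",sc,S(390,293),.15),("div +x white sc",sc,S(407,293),.15)]:
    print(n,onz(m,p,z).round(4))
print("lug",onz(sc,S(90,292),.01),"post",onz(sc,S(128,448),.06))
E
```

```text
tub -x-y [ 0.4973 -0.1472  0.06  ]
tub -x+y [0.4143 0.07   0.06  ]
tub -x+y side [0.4087 0.0754 0.06  ]
tub +x+y side [0.5522 0.1293 0.06  ]
bs +x [0.5594 0.0874 0.09  ]
bs -x [0.4314 0.0399 0.09  ]
div -x white si [ 0.475  -0.0676  0.15  ]
div +x white si [ 0.6009 -0.0211  0.15  ]
div -x back sc [ 0.479  -0.0773  0.15  ]
div -x white sc [ 0.4785 -0.0699  0.15  ]
div +x back sc [ 0.6042 -0.0281  0.15  ]
div +x white sc [ 0.6036 -0.0204  0.15  ]
lug [ 0.53017849 -0.20689764  0.01      ] post [ 0.64761988 -0.15723518  0.06      ]
```

```bash
cat >> h.py <<'E'
from scipy.spatial.transform import Rotation as Rn
yaw=np.deg2rad(20.5); ux=np.array([np.cos(yaw),np.sin(yaw),0]); uy=np.array([-np.sin(yaw),np.cos(yaw),0])
W=np.array([.5395,-.0448,0])  # white face mid at start
def P(y,z): p=W+uy*(y); return np.array([p[0],p[1],z])  # y relative to initial white face
def quat(s):
    z=np.array([0,0,-1.]);x=s*ux;return Rn.from_matrix(np.c_[x,np.cross(z,x),z]).as_quat()
E
python3 - <<'E'
from bench import bot
from h import *
s0=bot.sense();q0=s0["joint_positions"]
best=None
for s in(1,-1):
    q=bot.inverse_kinematics(P(-.045,.26),quat(s));print(s,q)
    if q is not None and (best is None or abs(q-q0).max()<best[0]): best=(abs(q-q0).max(),s,q)
s=best[1]
bot.gripper_close(5)
print(bot.sense()["t"])
bot.move_pose(P(-.045,.26),quat(s))
a=bot.sense();print(s,a["t"],a["tool_pos"],a["contact_force"],a["opening"])
bot.move_straight(P(-.045,.129),velocity=.12)
a=bot.sense();print(a["t"],a["tool_pos"],a["contact_force"])
for n in("scene","side","wrist"): cv2.imwrite(f"pics/{n}1.png",bot.read_camera(n))
E
python3 -c "
import cv2,numpy as np
a=cv2.imread('pics/scene1.png')[80:250,150:350];b=cv2.imread('pics/side1.png')[105:305,230:405]
a=cv2.resize(a,None,fx=2,fy=2);b=cv2.resize(b,(int(175*1.7),340))
cv2.imwrite('pics/c1.png',np.hstack([a,b]))"
```

```text
1 [ 0.13297344  0.24295431 -0.05728717  0.         -1.27055484 -2.91677359]
-1 [ 0.13297344  0.24295431 -0.05728717  0.         -1.27055484  0.22481906]
1.675
-1 4.5167 [ 0.55542725 -0.08623757  0.25989579] [-0.61914433 -0.53293168  0.44398035] 0.008299222974925214
5.7583 [ 0.55589053 -0.08692762  0.12980054] [0.18463604 0.30416249 0.42677493]
```

View pics/c1.png

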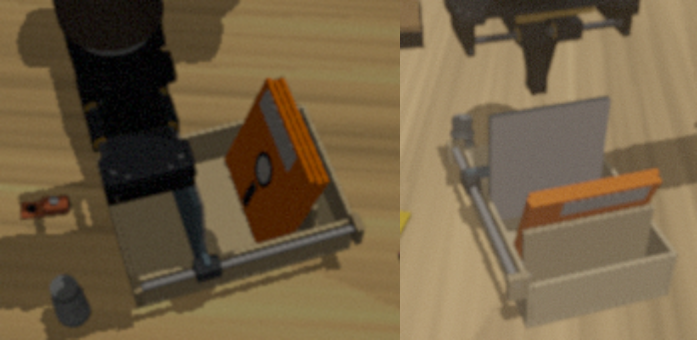

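```bash
python3 - <<'E'
from bench import bot
from h import *
si=bot.camera_model("side");T=bot.sense()
print(T["t"],T["tool_pos"],Rn.from_quat(T["tcp_rot"]).as_matrix().round(3).tolist())
f=lambda p:((p-np.array([230,105]))*1.7+np.array([400,0])).round()
t=T["tool_pos"]
for dz in(-.014,0,.046):print(f(proj(si,t+[0,0,dz])))
print(f(proj(si,P(0,.15))),f(proj(si,P(-.009,.15))))
b=cv2.imread('pics/side1.png')[95:215,230:390]
cv2.imwrite('pics/s1z.png',cv2.resize(b,None,fx=5,fy=5,interpolation=cv2.INTER_CUBIC))
E
```

```text
5.9083 [ 0.55570072 -0.08692477  0.12977332] [[-0.937, -0.35, 0.002], [-0.35, 0.937, 0.0], [-0.002, -0.0, -1.0]]
[534. 112.]
[534. 102.]
[536.  65.]
[549. 106.] [547. 102.]
```

View pics/s1z.png

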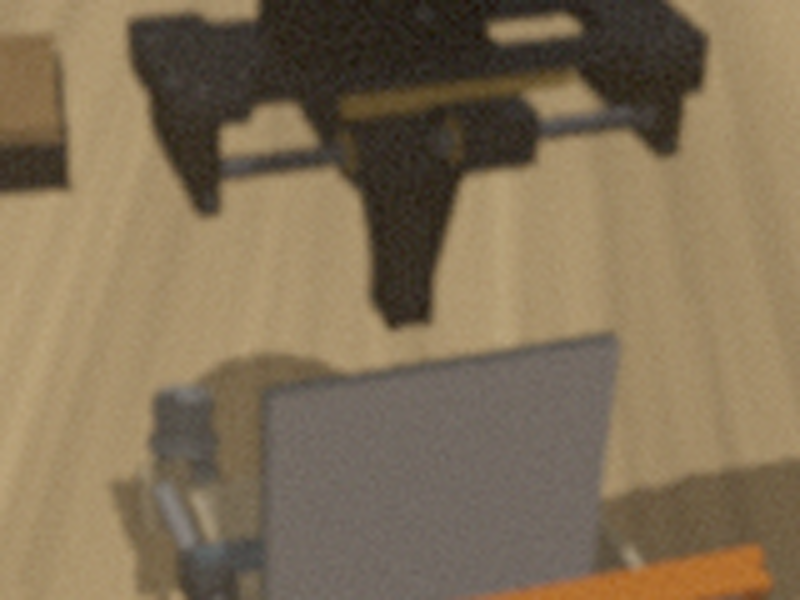

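```bash
python3 - <<'E'
from bench import bot
from h import *
si=bot.camera_model("side");w=bot.camera_model("wrist");t=bot.sense()["tool_pos"]
b=bot.read_camera("side");cv2.imwrite("pics/side2.png",b)
c=bot.read_camera("wrist");cv2.imwrite("pics/wrist2.png",c)
for dz in(-.014,0,.046): print(dz,proj(si,t+[0,0,dz]),proj(w,t+[0,0,dz]))
# tip px ray: at z=.116, where; and at closest to tool vertical axis
o,d=ray(si,(311,159.4))
A=np.c_[d[:2]]; k=(t[:2]-o[:2])@d[:2]/(d[:2]@d[:2]); print("ray over tool axis",o+k*d, "at z=.116",onz(si,(311,159.4),.116), t)
E
```

```text
-0.014 [308.79216518 170.95527013] [282.09813437 235.63531781]
0 [309.11467099 164.73945285] [282.16483317 244.42621761]
0.046 [310.22829869 143.27594403] [282.46775149 284.35084634]
ray over tool axis [ 0.55265732 -0.08691878  0.14170035] at z=.116 [ 0.55257096 -0.1308537   0.116     ] [ 0.55570072 -0.08692477  0.12977332]
```

View pics/side2.png

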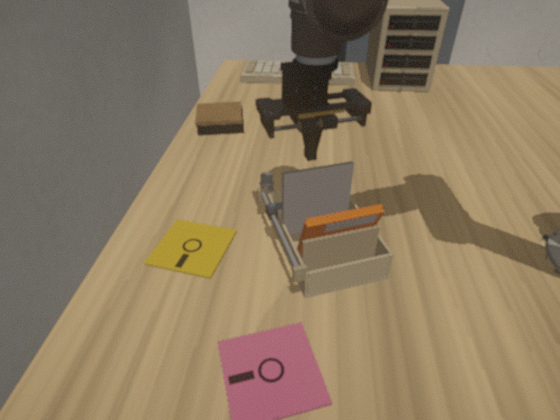

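View pics/wrist2.png

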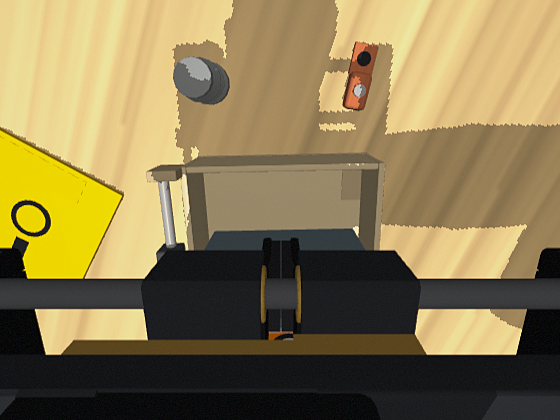

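```bash
python3 - <<'E'
from bench import bot
from h import *
w=bot.camera_model("wrist");sc=bot.camera_model("scene");print(w["T"][:3,3])
C=np.array([.526,-.010,0])
for n,p in[("div top back -x",P(-.009,.15)-.068*ux),("div top back +x",P(-.009,.15)+.068*ux),("div top white -x",P(0,.15)-.068*ux),
 ("tub -x-y top",C-.079*ux-.119*uy+[0,0,.06]),("tub +x-y top",C+.079*ux-.119*uy+[0,0,.06]),("post top",[.6476,-.1572,.06]),("lug",[.530,-.207,.01])]:
    print(n,proj(w,p).round(1))
# where do observed wrist pixels land
print("tub-y corners",onz(w,(187,162),.06),onz(w,(383,158),.06),"expect",C-.079*ux-.119*uy,C+.079*ux-.119*uy)
print("post",onz(w,(193,72),.06))
a=cv2.imread("pics/wrist2.png")[140:350,140:430];cv2.imwrite("pics/w2z.png",cv2.resize(a,None,fx=2.7,fy=2.7,interpolation=cv2.INTER_CUBIC))
E
```

```text
[ 0.58333998 -0.15934429  0.30990356]
div top back -x [403.3 318.2]
div top back +x [162.1 318.1]
div top white -x [401.7 331.8]
tub -x-y top [386.2 163.9]
tub +x-y top [179.5 163.9]
post top [195.4  78.2]
lug [359.1  76.4]
tub-y corners [ 0.6367243  -0.09724021  0.06      ] [ 0.49789173 -0.15238051  0.06      ] expect [ 0.49367758 -0.14913037  0.        ] [ 0.64167178 -0.09379761  0.        ]
post [ 0.65038157 -0.16055882  0.06      ]
```

View pics/w2z.png

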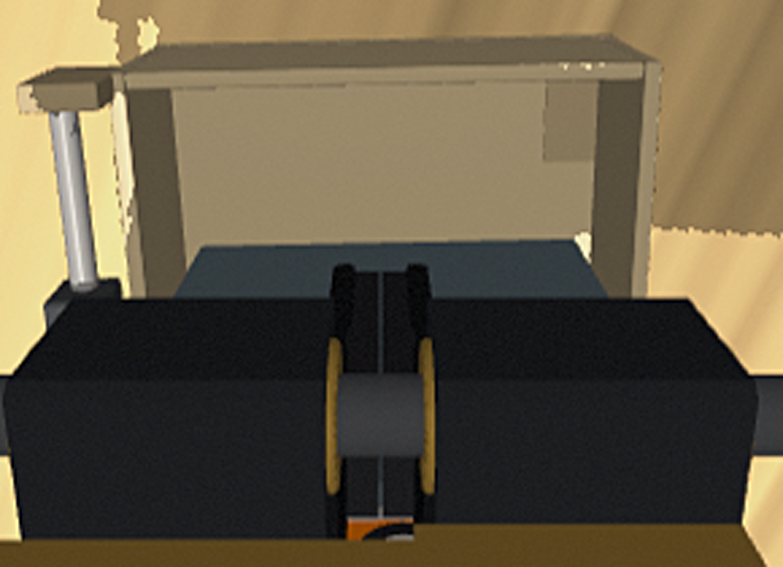

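```bash
python3 - <<'E'
from bench import bot
from h import *
bot.move_straight(P(-.045,.114),velocity=.1)
a=bot.sense();print(a["t"],a["tool_pos"],a["joint_positions"])
si=bot.camera_model("side")
b=bot.read_camera("side");cv2.imwrite("pics/s3z.png",cv2.resize(b[95:215,230:390],None,fx=5,fy=5,interpolation=cv2.INTER_CUBIC))
# wrist consistency: translation offset of wrist camera from tub rim/base corner pixels
from scipy.optimize import least_squares
E
```

```text
6.3083 [ 0.5548133  -0.08705188  0.11356719] [ 1.32936094e-01  3.61920004e-01 -2.75982447e-01  8.24483867e-05
 -9.34417777e-01  2.24820430e-01]
```

View pics/s3z.png

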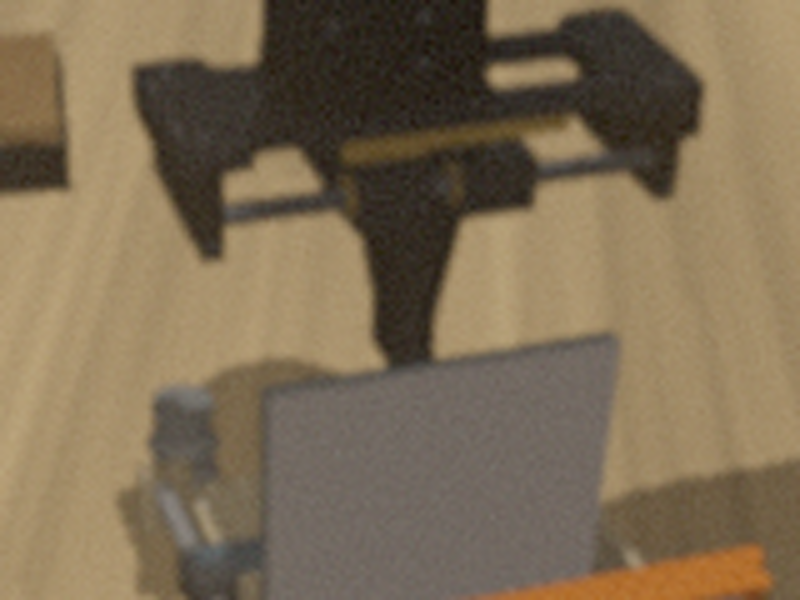

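```bash
python3 - <<'E'
from bench import bot
from h import *
bot.move_straight(P(-.030,.114),velocity=.1)
a=bot.sense();print(a["t"],a["tool_pos"],a["contact_force"])
b=bot.read_camera("side");cv2.imwrite("pics/s4z.png",cv2.resize(b[95:215,230:390],None,fx=4,fy=4,interpolation=cv2.INTER_CUBIC))
b=bot.read_camera("scene");cv2.imwrite("pics/sc4z.png",cv2.resize(b[80:230,170:320],None,fx=4,fy=4,interpolation=cv2.INTER_CUBIC))
E
```

```text
6.6583 [ 0.550146   -0.07238794  0.11451989] [ 0.16824233 -0.1028033  -0.14376785]
```

View pics/s4z.png

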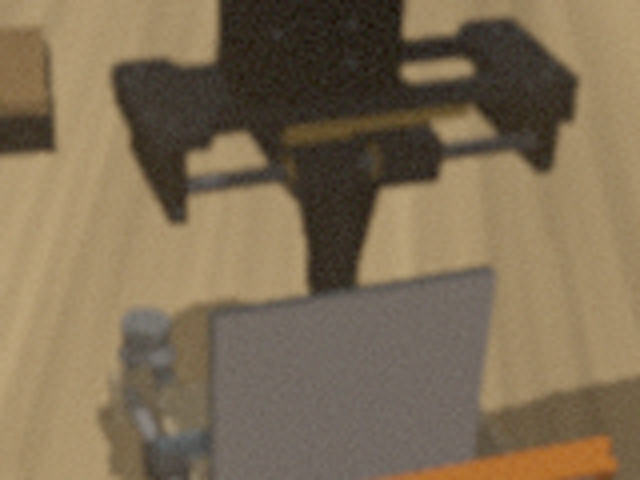

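View pics/sc4z.png

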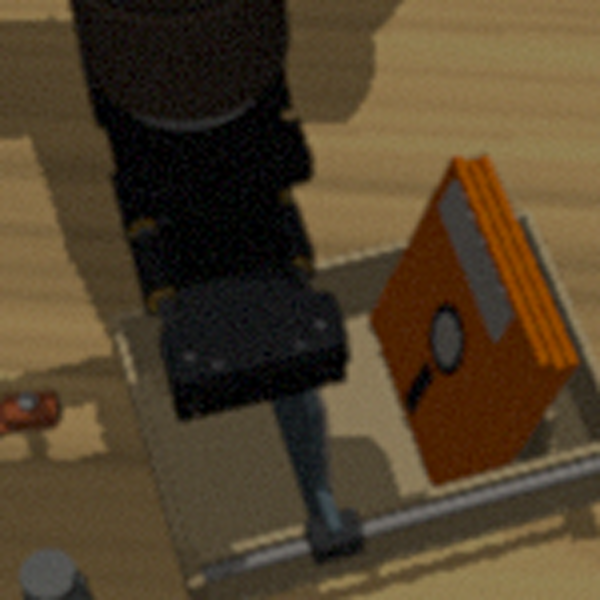

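```bash
python3 - <<'E'
from bench import bot
from h import *
Z=.106
bot.move_straight(P(-.030,Z),velocity=.1)
bot.pause(.1)
f0=bot.sense()["contact_force"];print(f0)
y=-.030
while y<.030:
    y+=.004 if y<-.008 else .008
    bot.move_straight(P(y,Z),velocity=.05)
    a=bot.sense();f=a["contact_force"]-f0
    print(round(y,4),round(a["t"],2),"fy %.2f fx %.2f fz %.2f"%(f@uy,f@ux,f[2]),((a["tool_pos"]-W)@uy).round(4))
    if abs(f@uy)>6: break
b=bot.read_camera("side");cv2.imwrite("pics/s5z.png",cv2.resize(b[95:305,230:400],None,fx=2.8,fy=2.8,interpolation=cv2.INTER_CUBIC))
b=bot.read_camera("scene");cv2.imwrite("pics/sc5z.png",cv2.resize(b[80:240,170:340],None,fx=3.5,fy=3.5,interpolation=cv2.INTER_CUBIC))
E
```

```text
[-0.45671753  0.23105252 -0.20453593]
-0.026 7.36 fy -0.45 fx 0.24 fz 0.03 -0.0258
-0.022 7.61 fy -0.28 fx 0.02 fz 0.91 -0.0218
-0.018 7.86 fy -0.55 fx -0.29 fz 0.23 -0.0178
-0.014 8.11 fy -1.17 fx -0.42 fz -0.30 -0.0138
-0.01 8.36 fy -0.95 fx 0.01 fz 0.59 -0.0097
-0.006 8.61 fy -1.10 fx 0.01 fz 0.91 -0.0056
0.002 8.92 fy -0.28 fx 0.25 fz 0.79 0.0026
0.01 9.22 fy -0.03 fx 1.20 fz 0.05 0.0105
0.018 9.53 fy -0.61 fx 0.64 fz -0.02 0.0185
0.026 9.84 fy 0.46 fx -0.01 fz 0.33 0.0265
0.034 10.15 fy 0.06 fx 0.15 fz 0.13 0.0345
```

View pics/s5z.png

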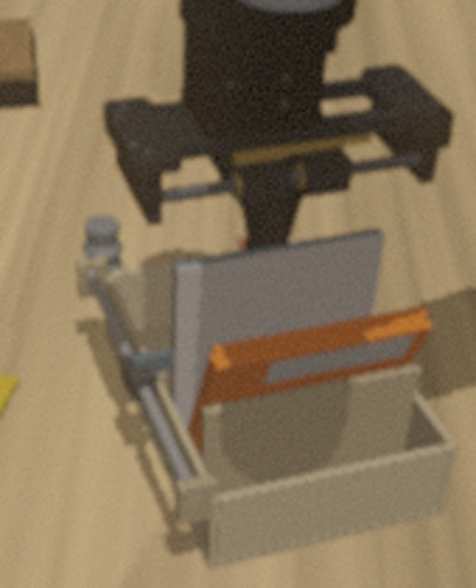

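View pics/sc5z.png

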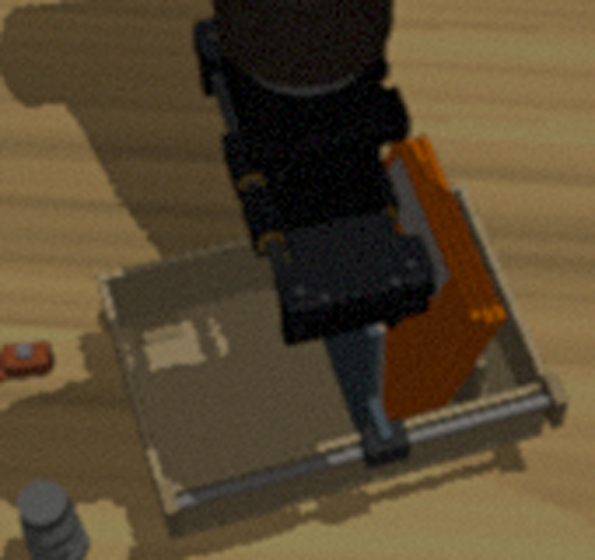

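```bash
python3 - <<'E'
from bench import bot
from h import *
si=bot.camera_model("side");sc=bot.camera_model("scene")
a=onz(si,(230+176/2.8,95+265/2.8),.15);b=onz(si,(230+383/2.8,95+236/2.8),.15);m=(a+b)/2
print(a,b,"white rel",(m-W)@uy,"lat",(m-W)@ux)
for u,v in((412,137),(500,312)):
    pass
B=np.array([.4954,.0637,0]); print("bs +y face rel",(B-W)@uy)
# carriage top pixel in scene
for p in((253.2,212),(170+385/3.5,80+440/3.5)): print((onz(sc,p,.075)-W)@uy)
E
```

```text
[0.58020285 0.0284232  0.15      ] [ 0.45528892 -0.01354815  0.15      ] white rel 0.05654788839750845 lat -0.0020825037459991005
bs +y face rel 0.11707307804699366
-0.0042173545195113155
0.05013571773156515
```

```bash
cat >> h.py <<'E'
def force(bot,n=6):
    L=[]
    for _ in range(n): L.append(bot.sense()["contact_force"]); bot.pause(.02)
    return np.mean(L,0)
E
python3 - <<'E'
from bench import bot
from h import *
Z=.106
print(force(bot)@uy)
y=.034
while y<.0655:
    y+=.0065 if y<.06 else .004
    bot.move_straight(P(y,Z),velocity=.05)
    f=force(bot);a=bot.sense()
    print(round(y,4),round(a["t"],2),"fy %.2f fx %.2f fz %.2f"%(f@uy,f@ux,f[2]),((a["tool_pos"]-W)@uy).round(4))
    if abs(f@uy)>6: break
b=bot.read_camera("side");cv2.imwrite("pics/s6z.png",cv2.resize(b[95:305,230:400],None,fx=2.8,fy=2.8,interpolation=cv2.INTER_CUBIC))
E
```

```text
-0.12223178249369814
0.0405 10.73 fy -0.04 fx -0.03 fz -0.21 0.0407
0.047 11.12 fy -0.30 fx -0.30 fz 0.12 0.0473
0.0535 11.5 fy -0.51 fx -0.08 fz 0.09 0.0538
0.06 11.88 fy -0.16 fx -0.34 fz 0.00 0.0603
0.064 12.23 fy -0.51 fx -0.42 fz -0.04 0.0642
0.068 12.58 fy -0.76 fx -0.07 fz 0.03 0.0682
```

View pics/s6z.png

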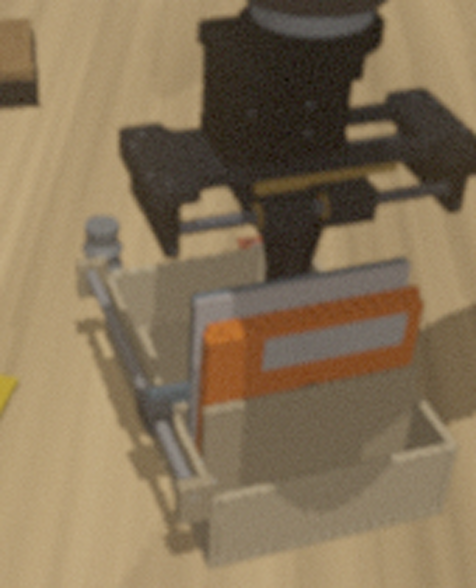

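```bash
python3 - <<'E'
from bench import bot
from h import *
Z=.106
y=.068
while y<.0735:
    y+=.001
    bot.move_straight(P(y,Z),velocity=.02)
    f=force(bot,8);a=bot.sense()
    print(round(y,4),round(a["t"],2),"fy %.2f fx %.2f fz %.2f"%(f@uy,f@ux,f[2]),((a["tool_pos"]-W)@uy).round(4))
    if f@uy<-4: break
b=bot.read_camera("side");cv2.imwrite("pics/side7.png",b);cv2.imwrite("pics/s7z.png",cv2.resize(b[165:275,275:395],None,fx=5,fy=5,interpolation=cv2.INTER_CUBIC))
E
```

```text
0.069 13.02 fy -1.75 fx -0.35 fz -0.13 0.0689
0.07 13.4 fy -2.50 fx -0.45 fz -0.43 0.07
0.071 13.78 fy -2.24 fx -0.78 fz 0.22 0.0711
0.072 14.17 fy -2.07 fx -1.02 fz 0.67 0.0721
0.073 14.55 fy -4.71 fx -0.96 fz -0.08 0.0724
```

View pics/s7z.png

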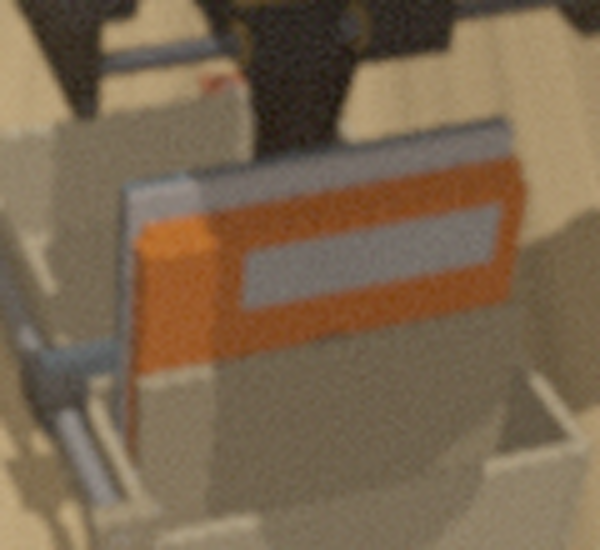

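```bash
python3 - <<'E'
from bench import bot
from h import *
si=bot.camera_model("side")
D=lambda u,v:(275+u/5-.4,165+v/5-.4)
def mid(a,b,z):
    p=[onz(si,D(*q),z) for q in(a,b)];m=sum(p)/2
    return ((m-W)@uy).round(4), np.linalg.norm(p[0]-p[1]).round(4)
print("disk_a front top",mid((140,255),(522,183),.139))
print("stack rear top (at white)",mid((140,228),(513,155),.139))
print("bs front top",mid((137,378),(522,305),.09))
print("white top",mid((128,190),(510,125),.15))
E
```

```text
disk_a front top (np.float64(0.1104), np.float64(0.1326))
stack rear top (at white) (np.float64(0.0962), np.float64(0.1327))
bs front top (np.float64(0.1149), np.float64(0.1384))
white top (np.float64(0.0919), np.float64(0.1332))
```

```bash
python3 - <<'E'
from bench import bot
from h import *
bot.move_straight(P(.068,.106),velocity=.03)
bot.move_straight(P(.030,.106),velocity=.1)
bot.move_straight(P(.030,.26),velocity=.2)
bot.move_pose(P(-.12,.34),quat(-1))
a=bot.sense();print(a["t"],a["tool_pos"],force(bot))
b=bot.read_camera("side");b=cv2.resize(b[150:290,255:405],None,fx=2.6,fy=2.6,interpolation=cv2.INTER_CUBIC)
c=bot.read_camera("scene");c=cv2.resize(c[110:250,150:345],(507,364),interpolation=cv2.INTER_CUBIC)
cv2.imwrite("pics/end.png",cv2.resize(np.hstack([b,c]),(790,320)))
cv2.imwrite("pics/endscene.png",bot.read_camera("scene"))
E
```

```text
17.0833 [ 0.58098743 -0.15691172  0.33815658] [-0.35620027  0.12048659 -0.07675413]
```

View pics/end.png

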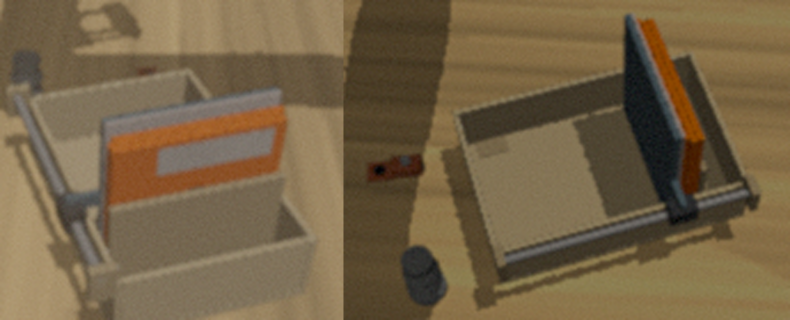

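The disks stand upright and snug between divider and backstop (side crop 105–290, 90–240). The lug and post are where they were, and the hand is clear.

```bash
python3 - <<'E'
from bench import bot
bot.hand_in()
E
```

```text
the job is handed in; nothing more can be done
```

I pushed the divider about 92 mm along its rail with closed fingertips on its slate-blue back, and stopped when the three disks were packed. I then backed the hand off, lifted it clear and handed the job in at about 17 s.

- **Final push:** I finished in 1 mm steps and stopped when the resistance rose from about 2 N to 4.7 N. The divider's white side had then moved 92 mm, against 93 mm expected for a full pack.
- **Disks:** Before I backed off, the top of the disk nearest the backstop was within about 1.5 mm of the backstop face, so the stack is upright. The views after I backed off show the disks upright and snug. The lug and post look unmoved, and the hand touches nothing.
- **Disagreement:** In the camera views the fingertips looked about 25–30 mm higher than the reported tool position implies. I did not find the cause. I set the push height from the pictures and guided the final push by force. I aimed for the fingertips to overlap only the top 25 mm or so of the divider's back, with the gripper body clear above it.

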